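# Shim the roller feed level and load the tray

## Task

The free end of the hinged roller bed has sagged. Push the loose wedge, thin tip first, in under that end from outside until the bed is level and rests on the wedge, and then push the tray of boards along the rollers fully home against the end wall of the bay. Do not knock the air bar overhead, and leave the spacer block, the jar and the board carrier where they are.

Things in the scene. Friction and masses are not known exactly. Their poses are not given: they have to be found in the camera images.
- bay_floor (a point): Floor centre of the fixed bay, an aluminium pocket 123 mm wide on a grey pedestal; 65 to 68 mm above the table (differs per set-up). Its axes are the station's: z up, +y level from the bay out along the roller bed, x across. Bay mouth 71 mm to +y, end wall face 50 mm to -y. The bed's hinge line runs along x, 75 mm to +y and 13 mm lower.
- bed_end (a point): Middle of the free end of the hinged roller bed (136 mm wide, 7 free rollers), 264 mm from the hinge line and as high as it (13 mm below bay_floor) when level. Axes as the station's when level. It hangs 0.06 rad (16 mm) low, can rise to 0.04 rad above level, lifts with 3 to 9 N, falls back unless propped. A 12 mm round foot bar across it, its lowest line 16 to 24 mm below this point (screw-set, not reported), meets the wedge.
- bar_under (a point): Underside of the fixed white air bar, a beam 50 mm (y) x 44 mm high crossing over where the wedge goes in; station axes; 37 mm beyond the bed's end, 158 to 161 mm above the table. From here it reaches 100 mm to -x, 150 mm to +x (post at +x 135). An upright hand on the wedge's grip block hits it before the bed is level; a hand leaning back 25 to 45 degrees to +y clears it.
- wedge_grip (a point): Loose black wedge 160 mm long (y), 40 wide (x), flat on the 2 mm mat. This point: middle of its upright grip block (34 wide in x, 30 long in y, 60 tall), 30 mm above the underside. -y points to the thin tip. The top rises evenly from 5 mm at the tip to 40 mm after 130 mm, where the block begins; block centre 145 mm from the tip. About 0.2 kg; friction varies, it holds where it is pushed.
- wedge_tip (a point): Underside of the wedge's thin tip, middle of its width; axes as wedge_grip.
- tray_plate (a point): Middle of the upright grip plate (60 mm wide in x, 8 thick in y) across the centre of the black tray of boards on the rollers; 60 mm above the tray's underside; plate top 80, walls 40 mm above it. Tray 112 (x) x 100 mm (y), 0.3 to 0.55 kg. Starts against the low lip, about 185 mm from the hinge line; rolls with little force. Fully home its centre is right above bay_floor.
- spacer: Bystander: plain black block 40 x 110 x 30 mm, no taper, beside the bed; origin under its centre.
- jar: Bystander: white jar with black lid, 60 mm across, 85 mm tall; origin under its centre.
- carrier: Bystander: flat black carrier 70 x 110 x 18 mm with three boards; origin under its centre.
- air_bar: The air bar with its post as a whole; origin near the mat below the bed's hinge line, station axes.
- tray: The tray; origin under the centre of its underside, axes as tray_plate.
- wedge: The wedge; origin under the centre of its underside, axes as wedge_grip.
There are look-alikes about, which are no part of the job. What is shaped like the tray but brown or yellow is not meant.

How it is judged:
By the outcome, as a careful person would: the job done as asked, in the order asked, and still so for the second after the job is handed in, with the robot touching nothing.
It also fails if it takes over 58 s, if anything falls off the work surface, if the arm or the gripper's body presses on something with over 40 N, if the wrist force passes 120 N, or if a joint passes its speed limit or range.

## Robot

A 6-joint arm with a two-finger parallel gripper is mounted at the origin on the work surface. World frame = base frame: x ahead of the robot, y to its left, z up, the work surface at z = 0. Lengths are in mm, angles in rad, forces in N, time in s.
With the tool pointing down it reaches from about 425 to 950 mm from the base axis. Payload 3.5 kg.
Tool frame: the origin (TCP) lies at the very end of the fingers, on their centre line; the grasp point (between the pads) lies robot.grip_point_offset behind it (robot.grip_point_offset is the distance from the TCP to the grasp point, in mm); y points along the fingers, x is the direction in which the jaws open and shut, and the axes are right-handed (so a half turn about y gives the same grasp; the last joint's range is limited). The gripper opens to 85 mm and grips with 20 to 120 N. Pads are 22 mm wide; open, the fingers measure 114 mm over their backs; the gripper's body (76 mm by 85 mm) begins 54 mm behind the grasp point. The pads swing forward as they close: fully open they stand 13 mm farther back than shut.
Start: joints at [1.062, 0.286, 1.577, -0, 1.279, -0.15], TCP at [236.99, 632.014, 231.325] pointing down, gripper open.
Joint ranges: [-2.77, 2.77], [-0.9, 2.22], [0.21, 2.48], [-1.53, 4.67], [0.24, 2.81], [-2.84, 2.84]. Speed limits (rad/s): [2.79, 2.79, 3.14, 3.14, 3.14, 3.14].

## Interface

Orientations are given as a unit quaternion [x, y, z, w].
In Python, from rig import monitor, read_camera, robot gives the robot as it stands.
- The arm moves only by the shell command python3 -m jog 'ROWS'. ROWS is JSON, a list of rows, each a list of 7 numbers: the shift along the tool's x, y, z in cm, then the turn, a rotation vector about the tool's x, y, z in rad, then the finger opening in cm, from 0 to 8.54. A call has 1 to 20 rows; each row shifts and turns the pose as measured when the row begins, along the tool's axes as they then stand; what a row does not reach is not made up. A row lasts 1/12 s, in which the tool goes at most 41.7 mm and 7.16 degrees, less where a joint would pass 70% of its speed; a pose out of reach is approached as far as the arm can. A call with a gripper value outside its range is refused whole. The fingers move at their own pace and stop on an object; the grip force is fixed at half the most. Time passes only in rows, so rows that do not move let the fingers close. It gives the time, the measured TCP pose, the force and the opening at its end, in the units of the state.
- monitor.read_state(): the state, without advancing time (a new reading comes with each control period).
- read_camera(name): name is "side" or "top" or "wrist"; returns a dict with "img" (400x640x3 uint8, blue, green, red), "fx", "fy", "cx", "cy" (pixels), "camera_from_world" (4x4, takes a point from world to camera coordinates). Camera axes: x right, y up, looking along -z (the intrinsics and any distortion apply to the point x, -y, -z); pixel columns grow to the right and rows downward; lengths in mm; the calibration is good to about 2 mm. A picture is of the moment at which its call begins. There is no depth.
- robot.hand_in(): hands the job in, once; it reports no verdict.
The state is a dict: "time": time; "joints": joint angles; "joint_velocities": joint speeds; "tau": joint torques, N m; "tool_pos": TCP position; "orientation": TCP orientation; "wrist_force": force on the tool from outside, world axes, zero at the start; "moment": the same for the moment, N m; "gripper_width": opening from 0.0 (shut) to 1.0 (fully open).
Only numpy, scipy, OpenCV 4.12 (cv2) and the standard library are available. Lean on these libraries where they do the work, as an engineer would, in place of code of your own. Each camera call takes 0.05 s, during which the arm holds its last target. There are 200 camera calls.

## Working session

There is one attempt and no reset: what is moved stays moved. The work goes in short steps, Python scripts to look and compute and a shell command to move; the robot and the scene stay as the last step left them, time stands still between calls to the robot, and variables do not carry over. Pictures are saved under pics/ and viewed, about 8 in all and at most 12, crops included, and the job is handed in when it is done.

```bash
ls; mkdir -p pics
cat > h.py <<'E'
import numpy as np, cv2
from rig import monitor, read_camera, robot
from scipy.spatial.transform import Rotation as R
def cam(n):
    c=read_camera(n); return c
def ray(c,u,v):
    M=np.array(c["camera_from_world"]); 
    d=np.array([(u-c["cx"])/c["fx"],-(v-c["cy"])/c["fy"],-1.])
    Ri=M[:3,:3].T; return -Ri@M[:3,3], Ri@d
def onz(c,u,v,z):
    o,d=ray(c,u,v); return o+d*(z-o[2])/d[2]
def proj(c,p):
    q=np.array(c["camera_from_world"])@np.r_[p,1]
    return c["cx"]+c["fx"]*q[0]/-q[2], c["cy"]+c["fy"]*-q[1]/-q[2]
def tri(c1,p1,c2,p2):
    o1,d1=ray(c1,*p1);o2,d2=ray(c2,*p2)
    A=np.c_[d1,-d2];s=np.linalg.lstsq(A,o2-o1,rcond=None)[0]
    a,b=o1+d1*s[0],o2+d2*s[1];return (a+b)/2,np.linalg.norm(a-b)
E
python3 - <<'E'
from h import *
import pickle
s=monitor.read_state();print(s); print(robot.grip_point_offset)
C={}
for n in("side","top","wrist"):
    c=cam(n);C[n]=c;cv2.imwrite(f"pics/{n}0.png",c["img"]);print(n,{k:(np.round(v,3).tolist() if k!="img" else 0) for k,v in c.items()})
pickle.dump(C,open("c0.pkl","wb"))
E
```

```text
pics
{'time': 0.0, 'joints': array([ 1.06199679e+00,  2.87191500e-01,  1.57815575e+00, -1.35408756e-05,
        1.27863644e+00, -1.49973582e-01]), 'joint_velocities': array([-7.52935344e-05, -2.93890621e-04, -6.93208280e-04,  1.19703919e-03,
        4.66444934e-04, -1.84619925e-03]), 'tau': array([-1.33399080e-03, -4.05983484e+01, -2.92624640e+01, -1.55909838e-04,
        5.81917862e-03, -2.95086920e-06]), 'tool_pos': array([236.67799269, 631.44385178, 229.94147654]), 'orientation': array([ 0.58157549,  0.4019922 , -0.40350612, -0.58082272]), 'wrist_force': array([ 0.14903575,  0.47101889, -0.43575877]), 'moment': array([-0.00448561, -0.00865564, -0.03048969]), 'gripper_width': 0.998424647092303}
18.700000000000003
side {'img': 0, 'fx': 417.043, 'fy': 417.043, 'cx': 318.399, 'cy': 198.94, 'camera_from_world': [[0.856, -0.517, -0.001, -382.517], [0.371, 0.613, 0.698, -313.79], [-0.361, -0.597, 0.716, -1207.429], [0.0, 0.0, 0.0, 1.0]]}
top {'img': 0, 'fx': 488.67, 'fy': 488.67, 'cx': 311.711, 'cy': 198.241, 'camera_from_world': [[-0.024, -1.0, -0.009, 82.05], [0.981, -0.025, 0.193, -487.619], [-0.193, -0.005, 0.981, -1344.904], [0.0, 0.0, 0.0, 1.0]]}
wrist {'img': 0, 'fx': 280.061, 'fy': 280.061, 'cx': 322.387, 'cy': 198.036, 'camera_from_world': [[0.351, 0.936, -0.002, -673.694], [-0.902, 0.338, -0.268, 34.268], [-0.25, 0.096, 0.963, -377.856], [0.0, 0.0, 0.0, 1.0]]}
```

View pics/side0.png

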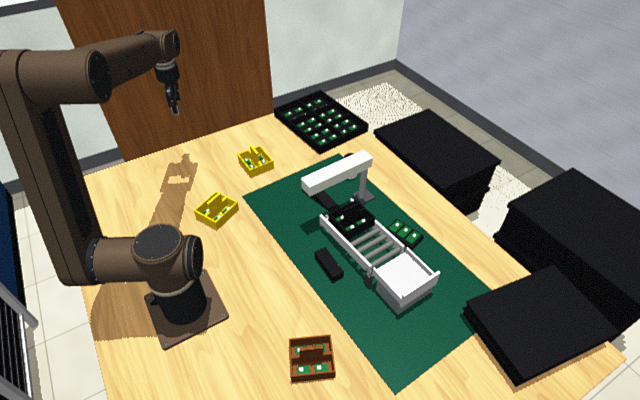

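View pics/top0.png

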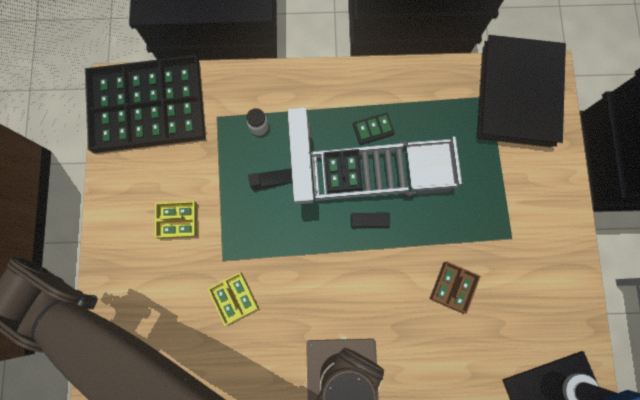

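The side view shows the bay at (405,280), the bed, the black tray at (350,215) and the air bar at (340,172). In the top view the wedge is at (270,180), left of the bar at (300,155), with the tray at (344,170) and the bay at (432,165). The bystanders in the top view are the spacer at (370,220), carrier at (373,128) and jar (257,122).

Look-alikes:
- **For the wedge:** the spacer at (370,220), which has no taper or block.
- **For the tray:** the yellow ones at (176,220) and (234,298), the brown one at (455,287), the big black one at (145,103), and the carrier.

I choose the wedge at (270,180) and the black tray at (344,170).

Run:
```python
from h import *
import pickle
C=pickle.load(open("c0.pkl","rb"))
t=C["top"]["img"][100:240,235:475]; s=C["side"]["img"][140:320,230:450]
cv2.imwrite("pics/t1.png",cv2.resize(t,None,fx=3.33,fy=3.33,interpolation=cv2.INTER_CUBIC))
cv2.imwrite("pics/s1.png",cv2.resize(s,None,fx=3.33,fy=3.33,interpolation=cv2.INTER_CUBIC))
```

```text
(no output)
```

View pics/t1.png

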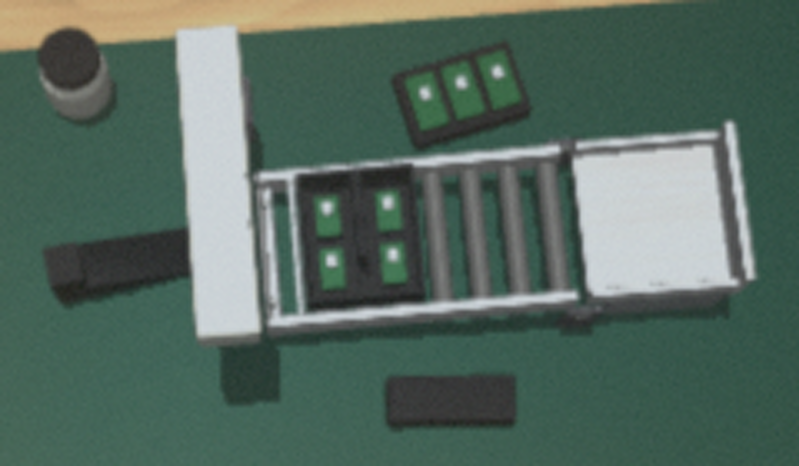

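View pics/s1.png

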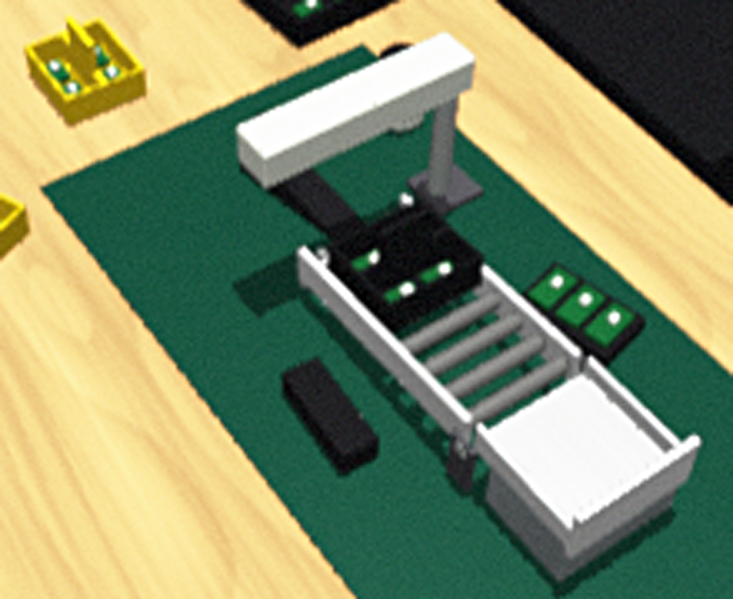

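Run:
```python
from h import *
import pickle
C=pickle.load(open("c0.pkl","rb")); T,S=C["top"],C["side"]
t=lambda x,y:(x/3.33+235,y/3.33+100); s=lambda x,y:(x/3.33+230,y/3.33+140)
np.set_printoptions(precision=1,suppress=True)
b=[onz(T,*t(*p),203.5) for p in((178,32),(236,28),(258,335),(197,342))]
print("bar top",*b); L=(b[0]+b[1])/2-(b[2]+b[3])/2; print(np.linalg.norm(L),np.linalg.norm(b[0]-b[1]),np.linalg.norm(b[2]-b[3]),"x dir deg",np.degrees(np.arctan2(L[1],L[0])))
g=[onz(T,*t(*p),62) for p in((45,248),(80,245),(86,285),(52,290))]; print("grip top",*g,np.mean(g,0))
print("wedge edge far z40",onz(T,*t(86,246),42),onz(T,*t(188,231),25))
print("bay floor corners z66",*[onz(T,*t(*p),66) for p in((575,152),(716,143),(728,285),(588,300))])
print("tri bay end wall top near corner", tri(T,t(750,280),S,s(570,548)), "far", tri(T,t(733,124),S,s(697,440)))
print("tri bar low-near corner (bottom-right top face)",tri(T,t(258,335),S,s(268,158)),tri(T,t(236,28),S,s(472,62)), tri(T,t(197,342),S,s(240,130)))
print("rail near far end", tri(T,t(270,325),S,s(302,250)),"rail near hinge end",tri(T,t(578,295),S,s(468,420)))
print("tray corners near/top z?",tri(T,t(425,298),S,s(393,315)),tri(T,t(412,168),S,s(482,262)))
```

```text
bar top [697.  124.6 203.5] [699.1  78.9 203.5] [452.7  67.5 203.5] [448.5 113.8 203.5]
247.69216696433847 45.74759214106077 46.50555998216755 x dir deg 2.56394516289909
grip top [560.4 248.4  62. ] [562.2 218.4  62. ] [527.  213.4  62. ] [523.4 242.4  62. ] [543.3 230.7  62. ]
wedge edge far z40 [566.3 215.5  42. ] [581.8 127.4  25. ]
bay floor corners z66 [ 632.6 -208.9   66. ] [ 637.4 -330.6   66. ] [ 512.  -330.9   66. ] [ 502.1 -211.8   66. ]
tri bay end wall top near corner (array([ 508.2, -344.6,   74. ]), np.float64(12.45315219159908)) far (array([ 639.4, -332.8,  110.4]), np.float64(0.8421269571693853))
tri bar low-near corner (bottom-right top face) (array([456.3,  66.6, 197.7]), np.float64(5.177320811609744)) (array([700.5,  79.3, 197.3]), np.float64(2.1480168347301576)) (array([452.7, 113.1, 197.2]), np.float64(6.189881267300943))
rail near far end (array([489.2,  57.2,  62.8]), np.float64(2.2439369338739246)) rail near hinge end (array([ 503.4, -200.9,   78.7]), np.float64(1.148919522804964))
tray corners near/top z? (array([506. , -73.2,  86.4]), np.float64(6.063222059747666)) (array([615.6, -66. ,  90.1]), np.float64(1.540832392370871))
```

```bash
cat >> h.py <<'E'
from scipy.linalg import logm, expm
np.set_printoptions(precision=3,suppress=True)
def pose(s=None):
    s=s or monitor.read_state(); T=np.eye(4);T[:3,:3]=R.from_quat(s["orientation"]).as_matrix();T[:3,3]=s["tool_pos"];return T
def axes(yaw,lean,sg=1):
    # fingers down, hand leaning back to station +y by lean (deg); jaws along x of yawed frame
    c,s_=np.cos(np.radians(yaw)),np.sin(np.radians(yaw)); X=np.array([c,s_,0]);Y=np.array([-s_,c,0]);l=np.radians(lean)
    a=-np.sin(l)*Y-np.cos(l)*np.array([0,0,1]); x=sg*X; return np.c_[x,a,np.cross(x,a)]
def plan(p,Rm,n,lbl=""):
    T0=pose();T1=np.eye(4);T1[:3,:3]=Rm;T1[:3,3]=p
    e=expm(np.real(logm(np.linalg.inv(T0)@T1))/n)
    print(lbl,n,"rows: cm",e[:3,3]/10,"rad",R.from_matrix(e[:3,:3]).as_rotvec(),"| total mm",np.linalg.norm(p-T0[:3,3]),"deg",np.degrees(R.from_matrix(T0[:3,:3].T@Rm).magnitude()))
E
python3 - <<'E'
from h import *
T=pose();print(T)
for sg in(1,-1):
    A=axes(9,44,sg); g=np.array([543.,231,38]); tcp=g+18.7*A[:,1]
    plan(tcp-100*A[:,1]+[0,40,50],A,18,f"pre {sg}")
    print(tcp-100*A[:,1]+[0,40,50])
E
```

```text
[[  0.351  -0.001  -0.936 236.757]
 [  0.936  -0.002   0.351 631.576]
 [ -0.002  -1.      0.    230.245]
 [  0.      0.      0.      1.   ]]
pre 1 18 rows: cm [ 0.209  1.332 -2.203] rad [-0.039  0.056  0.022] | total mm 434.0136137554624 deg 73.4918099128659
[534.165 326.78  146.482]
pre -1 18 rows: cm [-2.604  0.673 -0.703] rad [ 0.026 -0.109  0.044] | total mm 434.0136137554624 deg 124.31969030896816
[534.165 326.78  146.482]
```

```bash
python3 -m jog '[[0.21,1.33,-2.2,-0.039,0.056,0.022,8.5],[0.21,1.33,-2.2,-0.039,0.056,0.022,8.5],[0.21,1.33,-2.2,-0.039,0.056,0.022,8.5],[0.21,1.33,-2.2,-0.039,0.056,0.022,8.5],[0.21,1.33,-2.2,-0.039,0.056,0.022,8.5],[0.21,1.33,-2.2,-0.039,0.056,0.022,8.5],[0.21,1.33,-2.2,-0.039,0.056,0.022,8.5],[0.21,1.33,-2.2,-0.039,0.056,0.022,8.5],[0.21,1.33,-2.2,-0.039,0.056,0.022,8.5],[0.21,1.33,-2.2,-0.039,0.056,0.022,8.5],[0.21,1.33,-2.2,-0.039,0.056,0.022,8.5],[0.21,1.33,-2.2,-0.039,0.056,0.022,8.5],[0.21,1.33,-2.2,-0.039,0.056,0.022,8.5],[0.21,1.33,-2.2,-0.039,0.056,0.022,8.5],[0.21,1.33,-2.2,-0.039,0.056,0.022,8.5],[0.21,1.33,-2.2,-0.039,0.056,0.022,8.5]]'
python3 - <<'E'
from h import *
A=axes(9,44,1); g=np.array([543.,231,38]); tcp=g+18.7*A[:,1]
print(pose(),monitor.read_state()["joints"])
plan(tcp-100*A[:,1]+[0,40,50],A,5)
E
```

```text
time: 1.48
tool_pos: [518.5, 360.9, 133.6]
orientation: [0.906, 0.1, -0.059, -0.407]
wrist_force: [0.5, -0.1, 0.4]
gripper_width: 0.999
[[  0.973   0.134  -0.188 518.495]
 [  0.229  -0.649   0.725 360.875]
 [ -0.025  -0.749  -0.662 133.554]
 [  0.      0.      0.      1.   ]] [ 0.681  0.521  1.574 -0.634  1.459  0.648]
 5 rows: cm [ 0.167  0.301 -0.715] rad [-0.009  0.014  0.006] | total mm 39.68775383311955 deg 5.13395517129278
```

```bash
python3 -m jog '[[0.41,0.75,-1.8,-0.022,0.035,0.015,8.5],[0.41,0.75,-1.8,-0.022,0.035,0.015,8.5],[0,0,0,0,0,0,8.5]]'
python3 - <<'E'
from h import *
import pickle
C={}
for n in("wrist","top","side"): C[n]=cam(n)
pickle.dump(C,open("c1.pkl","wb"))
cv2.imwrite("pics/w1.png",C["wrist"]["img"])
print(pose())
W=C["wrist"]
for p in [(543,231,62),(566,88,2),(552,58,52)]: print(proj(W,np.array(p)))
E
```

```text
time: 1.73
tool_pos: [536.2, 320.9, 145.1]
orientation: [0.919, 0.069, -0.03, -0.386]
wrist_force: [0.4, 0.8, 1.0]
gripper_width: 0.996
[[  0.988   0.106  -0.112 534.399]
 [  0.154  -0.69    0.707 323.643]
 [ -0.003  -0.716  -0.698 144.309]
 [  0.      0.      0.      1.   ]]
(np.float64(315.92238188860307), np.float64(198.85789941680585))
(np.float64(319.155550095263), np.float64(211.99404688726176))
(np.float64(307.11962249812046), np.float64(249.3063495134279))
```

View pics/w1.png

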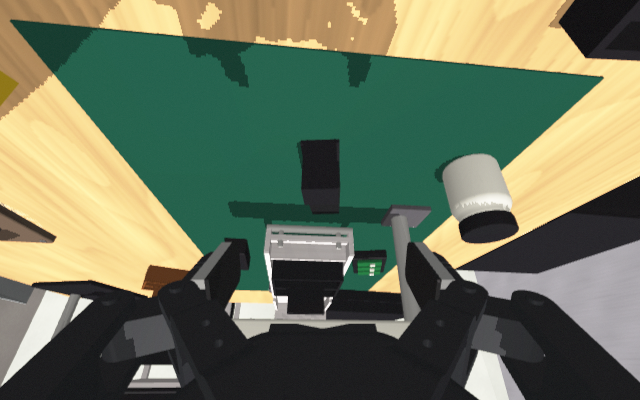

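The upside-down wrist view looks along -y. The wedge block's rear face spans (302–340, 140–185) and its top face continues to row 213. The bed end is at (310,230), the post at (400,215) and the jar at (480,200).

Run:
```python
from h import *
import pickle
C=pickle.load(open("c1.pkl","rb"));W=C["wrist"];T=C["top"]
print("cam",ray(W,322,198))
for p,z in [((302,141),2),((338,140),2),((304,185),62),((340,184),62),((312,213),62),((339,213),62),((266,230),50),((353,229),50)]: print(p,onz(W,*p,z))
g=W["img"][130:220,290:350].max(2); 
for r in (150,165,180,195,205,212): 
    row=W["img"][r,285:360].max(1); k=np.where(row<45)[0]+285; print(r,k.min(),k.max()) if len(k) else 0
print("jar lid",onz(T,235+70/3.33,100+55/3.33,85))
```

```text
cam (array([513.761, 467.258, 198.788]), array([ 0.128, -0.856, -0.501]))
(302, 141) [525.854 244.651   2.   ]
(338, 140) [562.477 251.809   2.   ]
(304, 185) [529.095 254.251  62.   ]
(340, 184) [560.868 260.819  62.   ]
(312, 213) [542.805 200.123  62.   ]
(339, 213) [571.468 204.552  62.   ]
(266, 230) [491.09  118.287  50.   ]
(353, 229) [603.917 139.07   50.   ]
150 301 338
165 302 338
180 302 339
195 303 338
205 310 338
212 312 338
jar lid [725.282 223.939  85.   ]
```

Run:
```python
from h import *
A=axes(9.5,44,1); g=np.array([545.5,232,38]); tcp=g+18.7*A[:,1]
plan(tcp-70*A[:,1],A,4,"back70"); plan(tcp,A,8,"grasp"); print(tcp)
```

```text
back70 4 rows: cm [-0.092  2.231  0.194] rad [ 0.001 -0.001 -0.002] | total mm 89.64539341446772 deg 0.6990618718749017
grasp 8 rows: cm [-0.042  1.99   0.099] rad [ 0.001 -0.001 -0.001] | total mm 159.4642062230194 deg 0.6990618718749017
[547.644 219.188  24.548]
```

```bash
python3 -m jog '[[-0.09,2.2,0.19,0,0,0,8.5],[-0.09,2.2,0.19,0,0,0,8.5],[-0.09,2.2,0.19,0,0,0,8.5],[-0.09,2.2,0.19,0,0,0,8.5],[0,0,0,0,0,0,8.5]]'
python3 - <<'E'
from h import *
A=axes(9.5,44,1); g=np.array([545.5,232,38]); tcp=g+18.7*A[:,1]
plan(tcp,A,6,"grasp");c=cam("wrist");cv2.imwrite("pics/w2.png",c["img"])
for r in range(120,330,20):
    row=c["img"][r].max(1); k=np.where(row[250:420]<45)[0]+250; print(r,k.min() if len(k) else 0,k.max() if len(k) else 0)
print(proj(c,np.r_[g[:2],62]))
E
```

```text
time: 2.3
tool_pos: [538.4, 274.1, 75.7]
orientation: [0.917, 0.077, -0.032, -0.391]
wrist_force: [-0.2, 0.4, -1.1]
gripper_width: 0.994
grasp 6 rows: cm [-0.001  1.258 -0.079] rad [-0.001 -0.     0.   ] | total mm 75.64395760023916 deg 0.24582423246278207
120 0 0
140 0 0
160 0 0
180 299 348
200 301 348
220 300 349
240 299 349
260 406 419
280 407 419
300 388 419
320 262 419
(np.float64(322.79568469084415), np.float64(251.0947685091611))
```

View pics/w2.png

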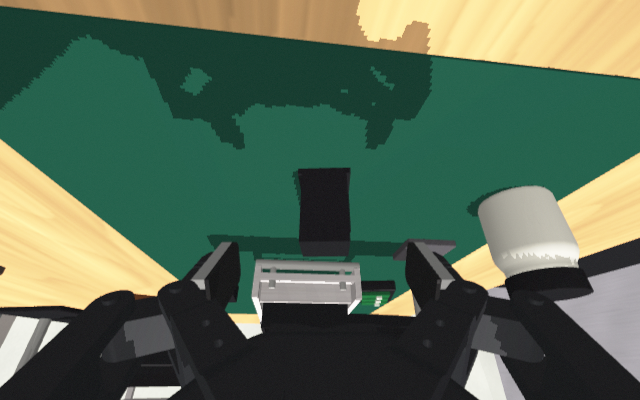

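The block at (300–349, 170–252) sits centred between the fingers at (232) and (412). I'll advance and close.

```bash
python3 -m jog '[[0,1.25,-0.08,0,0,0,8.5],[0,1.25,-0.08,0,0,0,8.5],[0,1.25,-0.08,0,0,0,8.5],[0,1.25,-0.08,0,0,0,8.5],[0,1.1,-0.08,0,0,0,8.5],[0,1.0,-0.06,0,0,0,8.5],[0,0,0,0,0,0,8.5]]'
python3 - <<'E'
from h import *
A=axes(9.5,44,1); g=np.array([545.5,232,38]); tcp=g+18.7*A[:,1]
plan(tcp,A,1,"grasp");print(pose())
E
```

```text
time: 2.93
tool_pos: [551.2, 224.8, 29.2]
orientation: [0.915, 0.082, -0.028, -0.394]
wrist_force: [-0.2, 0.2, 0.4]
gripper_width: 0.995
grasp 1 rows: cm [-0.451  0.675 -0.037] rad [-0.008 -0.003  0.014] | total mm 8.127352671495224 deg 0.9694084640238387
[[  0.985   0.128  -0.116 551.178]
 [  0.172  -0.677   0.716 224.799]
 [  0.013  -0.725  -0.689  29.247]
 [  0.      0.      0.      1.   ]]
```

```bash
python3 -m jog '[[-0.35,0.45,0,0,0,0.01,8.5],[0,0,0,0,0,0,5],[0,0,0,0,0,0,3],[0,0,0,0,0,0,2.5],[0,0,0,0,0,0,2.5],[0,0,0,0,0,0,2.5],[0,0,0,0,0,0,2.5],[0,0,0,0,0,0,2.5]]'
python3 - <<'E'
from h import *
print(pose(),monitor.read_state())
E
```

```text
time: 3.6
tool_pos: [549.0, 221.5, 26.2]
orientation: [0.915, 0.078, -0.03, -0.394]
wrist_force: [0.9, -0.8, -0.9]
gripper_width: 0.422
[[  0.986   0.119  -0.115 549.017]
 [  0.165  -0.677   0.717 221.487]
 [  0.007  -0.726  -0.687  26.22 ]
 [  0.      0.      0.      1.   ]] {'time': 3.6, 'joints': array([ 0.488,  0.568,  1.756, -0.769,  1.222,  0.751]), 'joint_velocities': array([ 0.002,  0.002,  0.001,  0.001, -0.001, -0.   ]), 'tau': array([  0.32 , -43.676, -21.85 ,  -1.065,   1.119,  -0.005]), 'tool_pos': array([549.017, 221.487,  26.22 ]), 'orientation': array([ 0.915,  0.078, -0.03 , -0.394]), 'wrist_force': array([ 0.917, -0.799, -0.863]), 'moment': array([0.33 , 0.004, 0.066]), 'gripper_width': 0.4217394651547425}
```

```bash
cat > push.py <<'E'
import sys
from h import *
# usage: push.py dy n : target from reference pose, moved along station -y with yaw change
T=pose(); s=monitor.read_state()
R0=R.from_quat([0.915,0.078,-0.03,-0.394]).as_matrix()
def tgt(y,dyaw,x,z): return np.array([x,y,z]), R.from_euler("z",dyaw,degrees=True).as_matrix()@R0
y,dyaw,x,z,n=map(float,sys.argv[1:6])
plan(*tgt(y,dyaw,x,z),int(n))
print("tool",T[:3,3],"F",s["wrist_force"],"M",s["moment"],"w",s["gripper_width"],"yaw",np.degrees(np.arctan2(T[1,0],T[0,0])),"x_z",T[2,0],"a_z",T[2,1])
E
python3 push.py 176.5 -6 551 26.2 9
```

```text
9 rows: cm [-0.038  0.343 -0.363] rad [-0.     0.008  0.008] | total mm 45.030904535720644 deg 5.933519667571647
tool [549.017 221.487  26.22 ] F [ 0.917 -0.799 -0.863] M [0.33  0.004 0.066] w 0.4217394651547425 yaw 9.516306705913454 x_z 0.007027577009351797 a_z -0.7263079575500856
```

```bash
python3 -m jog '[[-0.04,0.34,-0.36,0,0.008,0.008,2.5],[-0.04,0.34,-0.36,0,0.008,0.008,2.5],[-0.04,0.34,-0.36,0,0.008,0.008,2.5],[-0.04,0.34,-0.36,0,0.008,0.008,2.5]]'; python3 push.py 176.5 -6 551 26.2 5
python3 -m jog '[[-0.04,0.34,-0.36,0,0.008,0.008,2.5],[-0.04,0.34,-0.36,0,0.008,0.008,2.5],[-0.04,0.34,-0.36,0,0.008,0.008,2.5],[-0.04,0.34,-0.36,0,0.008,0.008,2.5],[-0.04,0.34,-0.36,0,0.008,0.008,2.5]]'; python3 push.py 172 -6 551 26.2 1
```

```text
time: 3.93
tool_pos: [550.5, 201.8, 26.3]
orientation: [0.916, 0.056, -0.021, -0.396]
wrist_force: [0.9, 1.1, -1.1]
gripper_width: 0.423
 5 rows: cm [-0.04   0.347 -0.366] rad [-0.     0.008  0.008] | total mm 25.290576565324702 deg 3.2975497350771814
tool [550.532 201.786  26.252] F [ 0.859  1.148 -1.09 ] M [0.414 0.102 0.089] w 0.422620514971028 yaw 6.877740034812745 x_z 0.006932599261098148 a_z -0.7274652710924273
time: 4.35
tool_pos: [551.3, 173.5, 26.3]
orientation: [0.918, 0.027, -0.009, -0.396]
wrist_force: [0.0, 0.3, -0.5]
gripper_width: 0.423
 1 rows: cm [-0.037  0.108 -0.1  ] rad [-0.002 -0.004 -0.005] | total mm 1.514697817853522 deg 0.4002106452552513
tool [551.289 173.483  26.303] F [ 0.048  0.305 -0.493] M [ 0.366 -0.038  0.038] w 0.42255256525801427 yaw 3.213794047962768 x_z 0.005409883708816135 a_z -0.7278067256555246
```

```bash
python3 push.py 165 -6.3 551.7 26.2 2
r='tool_pos|wrist'; for i in 1 2 3 4 5; do :; done
python3 -m jog '[[0,0.28,-0.29,0,0,0,2.5],[0,0.28,-0.29,0,0,0,2.5]]' | egrep "$r"
python3 -m jog '[[0,0.28,-0.29,0,0,0,2.5],[0,0.28,-0.29,0,0,0,2.5]]' | egrep "$r"
python3 -m jog '[[0,0.28,-0.29,0,0,0,2.5],[0,0.28,-0.29,0,0,0,2.5]]' | egrep "$r"
python3 -m jog '[[0,0.28,-0.29,0,0,0,2.5],[0,0.28,-0.29,0,0,0,2.5]]' | egrep "$r"; python3 push.py 135 -6.3 552.7 26.2 1
```

```text
2 rows: cm [-0.003  0.295 -0.305] rad [-0.001 -0.    -0.001] | total mm 8.493830350713662 deg 0.17076757243412852
tool [551.289 173.483  26.303] F [ 0.048  0.305 -0.493] M [ 0.366 -0.038  0.038] w 0.42255256525801427 yaw 3.213794047962768 x_z 0.005409883708816135 a_z -0.7278067256555246
tool_pos: [552.2, 165.9, 26.1]
wrist_force: [-2.9, 16.9, 3.0]
tool_pos: [553.3, 164.4, 26.3]
wrist_force: [-4.3, 14.8, 2.0]
tool_pos: [553.5, 164.2, 26.4]
wrist_force: [-4.4, 15.9, 3.3]
tool_pos: [553.5, 164.4, 26.4]
wrist_force: [-3.6, 14.7, 3.7]
 1 rows: cm [-0.218  1.897 -2.24 ] rad [-0.062 -0.02   0.008] | total mm 29.434940721647052 deg 3.7516183792266933
tool [553.481 164.424  26.447] F [-3.562 14.731  3.721] M [ 1.753  0.759 -0.461] w 0.4219109199241868 yaw 2.7155070466291167 x_z 0.02543329184635493 a_z -0.76712425819673
```

```bash
r='tool_pos|wrist'
python3 -m jog '[[-0.05,0.4,-0.5,-0.03,-0.01,0.0,2.5],[-0.05,0.45,-0.55,-0.03,-0.01,0,2.5]]' | egrep "$r"
python3 push.py 135 -6.3 552.7 26.2 1
python3 -c "
from h import *
c=cam('side');cv2.imwrite('pics/s2.png',cv2.resize(c['img'][145:245,285:405],None,fx=6,fy=6,interpolation=cv2.INTER_CUBIC))"
```

```text
tool_pos: [553.4, 160.5, 26.9]
wrist_force: [-4.2, 17.5, -0.4]
 1 rows: cm [-0.224  1.751 -1.844] rad [-0.025 -0.007  0.013] | total mm 25.52729713130452 deg 1.6678676006972544
tool [553.367 160.509  26.914] F [-4.178 17.466 -0.433] M [ 2.5    0.625 -0.563] w 0.4203074825356157 yaw 3.496763720392516 x_z 0.02103556586615567 a_z -0.7428683804311166
```

View pics/s2.png

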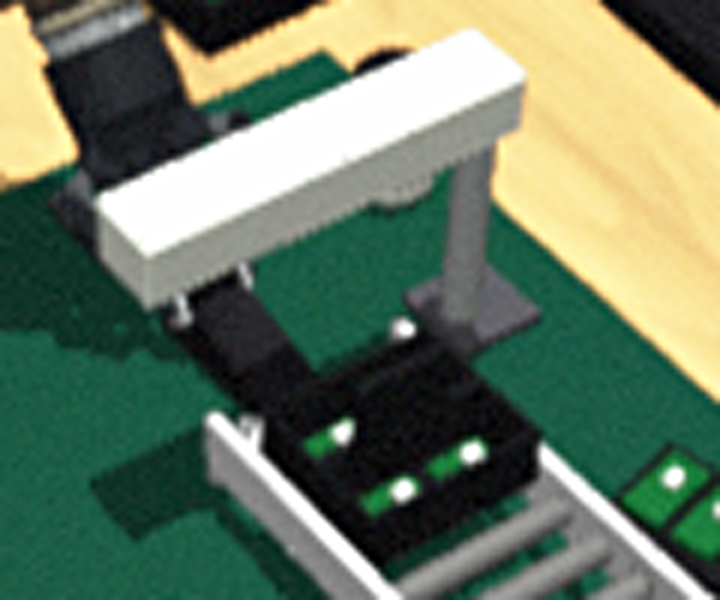

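The side view shows the hand leaning clear of the bar (crop 100–520, 40–300). The wedge runs from (230,330) in behind the tray, and the bed's rail end is at (210,420). I'll push on harder.

```bash
r='tool_pos|wrist'
python3 -m jog '[[-0.05,0.6,-0.65,-0.015,0,0.01,2.5],[-0.05,0.6,-0.65,-0.015,0,0.01,2.5]]' | egrep "$r"
python3 -m jog '[[-0.05,0.6,-0.65,-0.01,0,0,2.5],[-0.05,0.6,-0.65,-0.01,0,0,2.5]]' | egrep "$r"
python3 push.py 135 -6.3 552.7 26.2 1
```

```text
tool_pos: [554.7, 153.5, 26.3]
wrist_force: [-1.4, 17.7, 2.1]
tool_pos: [556.2, 146.6, 26.4]
wrist_force: [-3.7, 19.4, 2.6]
 1 rows: cm [-0.414  0.769 -0.835] rad [-0.02  -0.016  0.013] | total mm 12.081842099152476 deg 1.6486202908723184
tool [556.204 146.561  26.385] F [-3.743 19.397  2.638] M [ 2.269  0.635 -0.422] w 0.4211463072394713 yaw 3.148453079447825 x_z 0.026824894863472726 a_z -0.7396835629233238
```

```bash
r='tool_pos|wrist'
python3 -m jog '[[-0.2,0.6,-0.65,-0.015,-0.005,0.005,2.5],[-0.2,0.6,-0.65,-0.015,-0.005,0.005,2.5],[-0.2,0.6,-0.65,-0.015,-0.005,0.005,2.5],[-0.2,0.6,-0.65,-0.015,-0.005,0.005,2.5]]' | egrep "$r"
python3 -m jog '[[-0.2,0.6,-0.65,-0.015,-0.005,0.005,2.5],[-0.2,0.6,-0.65,-0.015,-0.005,0.005,2.5]]' | egrep "$r"
python3 push.py 115 -6.3 552.7 26.2 1
cat > lvl.py <<'E'
from h import *
import pickle
# subpixel tracking of the near rail top edge ends, relative to fixed bay, side + top
C=pickle.load(open("c0.pkl","rb"))
N={n:cam(n) for n in("side","top")}
P={"side":[(302/3.33+230,250/3.33+140),(468/3.33+230,420/3.33+140),(697/3.33+230,440/3.33+140),(570/3.33+230,548/3.33+140)],
   "top":[(270/3.33+235,325/3.33+100),(578/3.33+235,295/3.33+100),(733/3.33+235,124/3.33+100),(750/3.33+235,280/3.33+100)]}
q={}
for n in P:
    a,b=[cv2.cvtColor(x[n]["img"],cv2.COLOR_BGR2GRAY) for x in(C,N)]
    p=np.float32(P[n])[:,None]
    r,st,e=cv2.calcOpticalFlowPyrLK(a,b,p,None,winSize=(13,13),maxLevel=1)
    q[n]=r[:,0]; print(n,"flow",(r-p)[:,0].round(2).tolist(),st.ravel(),e.ravel())
z=[tri(N["top"],q["top"][i],N["side"],q["side"][i]) for i in(0,1)]
print("rail end",*z[0],"hinge",*z[1],"dz",z[0][0][2]-z[1][0][2])
E
python3 lvl.py
```

```text
tool_pos: [555.9, 132.0, 26.4]
wrist_force: [-0.8, 19.0, 0.9]
tool_pos: [556.0, 124.4, 26.4]
wrist_force: [-1.4, 18.2, 0.8]
 1 rows: cm [-0.4    0.635 -0.657] rad [-0.002  0.002  0.025] | total mm 9.972164597976912 deg 1.4247600397959626
tool [556.001 124.408  26.399] F [-1.373 18.185  0.835] M [ 2.325  0.24  -0.035] w 0.4209853467979022 yaw 4.320299744725161 x_z 0.02352796489622965 a_z -0.7269082319026658
side flow [[-0.2199999988079071, -2.5299999713897705], [0.09000000357627869, 0.019999999552965164], [0.10000000149011612, -0.03999999910593033], [-0.07999999821186066, 0.3100000023841858]] [1 1 1 1] [18.299  6.906  4.194  4.486]
top flow [[0.05999999865889549, -0.5400000214576721], [0.10000000149011612, 0.10000000149011612], [0.019999999552965164, -0.20999999344348907], [0.10999999940395355, 0.1899999976158142]] [1 1 1 1] [11.584  9.783  7.5    7.266]
rail end [488.155  57.022  75.855] 2.324799627082187 hinge [ 503.256 -201.161   78.998] 0.7314332412308363 dz -3.142681860753328
```

```bash
cat >> lvl.py <<'E'
E0=np.array([489.2,57.2,62.8]);H=np.array([503.4,-200.9,78.7])
for n in("side","top"):
    a,b=[cv2.cvtColor(x[n]["img"],cv2.COLOR_BGR2GRAY) for x in(C,N)]
    f=np.linspace(.15,.97,40); pts=np.array([proj(C[n],H+(E0-H)*k) for k in f])
    up=np.array([proj(C[n],H+(E0-H)*k+[0,0,15.84*k]) for k in f])-pts
    d=pts[-1]-pts[0];d/=np.linalg.norm(d);nn=np.array([-d[1],d[0]])
    r,st,e=cv2.calcOpticalFlowPyrLK(a,b,np.float32(pts)[:,None],None,winSize=(11,11),maxLevel=1)
    m=(r[:,0]-pts)@nn; pr=up@nn; ratio=np.median(m/pr); print(n,"pred end",pr[-1],"lifted fraction: median",ratio,"lsq",(m@pr)/(pr@pr),"ends",(m/pr)[-8:].round(2))
E
python3 -m jog '[[-0.25,0.65,-0.65,-0.005,-0.01,0.01,2.5],[-0.25,0.65,-0.65,-0.005,-0.01,0.01,2.5]]' | egrep "tool_pos|wrist"
python3 push.py 115 -6.3 552.7 26.2 1; python3 lvl.py
```

```text
tool_pos: [555.9, 115.1, 26.2]
wrist_force: [-1.1, 17.8, 1.9]
 1 rows: cm [-0.324 -0.016  0.01 ] rad [-0.012  0.018  0.02 ] | total mm 3.24111240045286 deg 1.6823737561135343
tool [555.94  115.086  26.176] F [-1.084 17.798  1.892] M [ 2.123  0.115 -0.084] w 0.41962008070099005 yaw 4.8225871387159716 x_z 0.008579991064637183 a_z -0.7339259769193487
side flow [[-0.17000000178813934, -3.0199999809265137], [0.11999999731779099, 0.009999999776482582], [0.09000000357627869, -0.03999999910593033], [-0.07000000029802322, 0.2800000011920929]] [1 1 1 1] [19.685  7.77   4.223  4.733]
top flow [[0.05000000074505806, -0.6899999976158142], [0.12999999523162842, 0.10000000149011612], [0.029999999329447746, -0.18000000715255737], [0.10000000149011612, 0.18000000715255737]] [1 1 1 1] [12.176 10.239  7.306  7.004]
rail end [488.214  57.024  78.134] 2.5124513858264623 hinge [ 503.263 -201.24    79.104] 0.6723455075946534 dz -0.9700553223406132
side pred end 2.232812527895952 lifted fraction: median 0.9120812189953914 lsq 0.8813697771204722 ends [0.86 0.88 0.9  0.95 0.98 0.98 0.97 0.9 ]
top pred end 1.0706475032142717 lifted fraction: median 0.9279695203957083 lsq 0.9002966262199636 ends [0.91 0.89 0.87 0.86 0.85 0.82 0.84 0.85]
```

```bash
python3 -m jog '[[-0.25,0.62,-0.62,-0.005,0.005,0.01,2.5],[-0.25,0.55,-0.55,-0.005,0.005,0.01,2.5]]' | egrep "tool_pos|wrist"
python3 push.py 108 -6.3 552.7 26.2 1; python3 lvl.py|tail -3
```

```text
tool_pos: [556.4, 106.3, 26.3]
wrist_force: [-0.8, 16.3, 1.9]
 1 rows: cm [-0.36  -0.131  0.148] rad [-0.02   0.004  0.015] | total mm 4.108716339657666 deg 1.458228656571362
tool [556.432 106.283  26.276] F [-0.809 16.294  1.864] M [2.025 0.068 0.165] w 0.41797114662104595 yaw 4.033429900298352 x_z 0.01517600246427006 a_z -0.7395784290598212
rail end [488.186  57.097  80.207] 2.7013944087301356 hinge [ 503.381 -201.198   79.061] 0.7018477544050886 dz 1.1463310016407604
side pred end 2.232812527895952 lifted fraction: median 1.0548943825381527 lsq 1.0388139246956103 ends [1.02 1.03 1.06 1.1  1.14 1.13 1.1  1.02]
top pred end 1.0706475032142717 lifted fraction: median 1.0618985424793959 lsq 1.0441871301644459 ends [1.06 1.03 1.02 1.   1.   0.94 0.99 1.  ]
```

Lift fraction is ≈1.02–1.04 by camera and 1.01 by travel, so the bed is level. I'll release and re-check.

```bash
python3 -m jog '[[0,0,0,0,0,0,2.8],[0,0,0,0,0,0,4],[0,0,0,0,0,0,5.5],[0,0,0,0,0,0,5.5],[0,0,0,0,0,0,5.5]]' 
python3 lvl.py|tail -3;python3 push.py 106.3 -6.3 556.4 26.2 1
```

```text
time: 7.12
tool_pos: [555.6, 104.5, 26.6]
orientation: [0.915, 0.034, -0.008, -0.403]
wrist_force: [-0.2, -0.8, -0.4]
gripper_width: 0.644
rail end [488.085  57.119  80.546] 2.5959901339534404 hinge [ 503.369 -201.211   79.068] 0.6565626300600158 dz 1.4787058115093146
side pred end 2.232812527895952 lifted fraction: median 1.0666314831087167 lsq 1.0209853103390238 ends [1.01 1.03 1.05 1.09 1.14 1.13 1.11 1.05]
top pred end 1.0706475032142717 lifted fraction: median 1.0563766167109485 lsq 1.036288066148482 ends [1.04 1.02 1.01 0.98 0.98 0.93 0.98 0.99]
 1 rows: cm [ 0.08  -0.081  0.149] rad [-0.017  0.004  0.013] | total mm 1.8791906198669945 deg 1.2675854406448948
tool [555.712 104.597  26.598] F [ 0.368 -0.649  0.396] M [0.323 0.007 0.005] w 0.6376610935227736 yaw 3.98726718286693 x_z 0.013385075028330981 a_z -0.7376103327095892
```

```bash
python3 -m jog '[[0,-0.8,0,0,0,0,5.5],[0,-1.5,0,0,0,0,6.5],[0,-2.5,0,0,0,0,6.5],[0,-3.3,0,0,0,0,6.5],[0,-3.3,0,0,0,0,6.5],[0,-3.3,0,0,0,0,4],[0,-3.3,0,0,0,0,3],[0,0,0,0,0,0,3]]'
python3 - <<'E'
from h import *
import pickle
A=axes(-87,0,1)
T=pose();print(T,monitor.read_state()["joints"])
plan(np.array([550,230,300.]),A,14)
C={n:cam(n) for n in("top","side")};pickle.dump(C,open("c2.pkl","wb"))
im=np.vstack([cv2.resize(C["top"]["img"][110:210,230:470],None,fx=3,fy=3,interpolation=cv2.INTER_CUBIC),cv2.resize(C["side"]["img"][140:240,270:510],None,fx=3,fy=3,interpolation=cv2.INTER_CUBIC)])
cv2.imwrite("pics/c2.png",im)
E
python3 lvl.py|tail -3
```

```text
time: 7.88
tool_pos: [543.4, 233.9, 169.9]
orientation: [0.914, 0.033, -0.009, -0.404]
wrist_force: [0.6, 0.5, 1.9]
gripper_width: 0.355
[[  0.998   0.052  -0.043 543.363]
 [  0.067  -0.671   0.738 233.907]
 [  0.01   -0.739  -0.673 169.853]
 [  0.      0.      0.      1.   ]] [ 0.495  0.387  1.692 -0.669  1.45   0.65 ]
 14 rows: cm [ 0.264 -0.861 -0.354] rad [0.04  0.107 0.042] | total mm 130.37492170419588 deg 98.02302222149453
rail end [487.829  57.009  80.832] 2.4355133106749993 hinge [ 503.325 -201.199   79.034] 0.548690097098557 dz 1.7984249493271705
side pred end 2.232812527895952 lifted fraction: median 1.072303130982951 lsq 1.016178473216 ends [1.01 1.03 1.05 1.09 1.13 1.12 1.09 1.02]
top pred end 1.0706475032142717 lifted fraction: median 1.0407398746132948 lsq 1.0218152888317347 ends [1.03 1.01 1.   0.97 0.96 0.9  0.96 0.97]
```

View pics/c2.png

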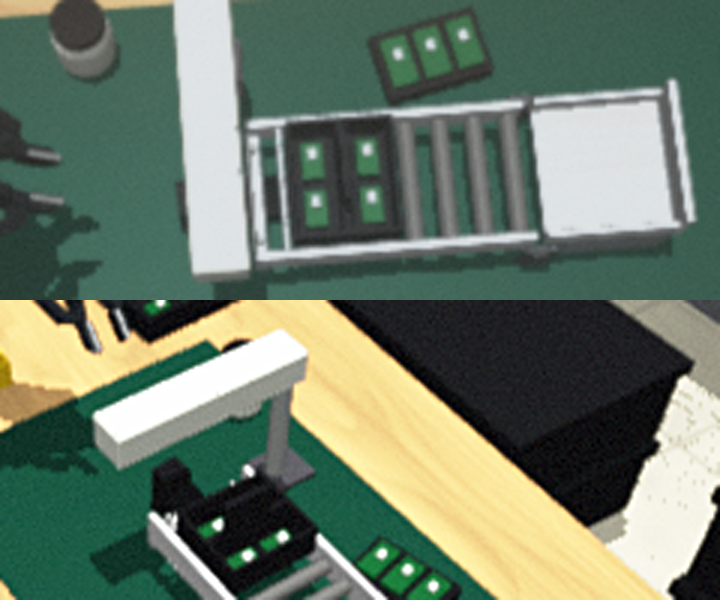

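The bed rails now run level into the bay. The tray is still at the lip in the top crop (288–405, 115–245), with its plate from about (337,118) to (352,240). The wedge block stays under the bar (180,200), and the carrier and jar are unchanged.

```bash
python3 - <<'E'
from h import *
import pickle
C=pickle.load(open("c2.pkl","rb"));T=C["top"]
u=lambda x,y:(230+x/3,110+y/3)
q=[onz(T,*u(*p),106) for p in((288,122),(390,115),(405,237),(296,246))];print(*q,np.mean(q,0))
print("plate",onz(T,*u(345,180),146),onz(T,*u(338,120),106),onz(T,*u(350,242),106))
A=axes(-87,0,1);plan(np.array([550,230,300.]),A,14)
E
python3 -m jog '[[0.26,-0.86,-0.35,0.04,0.107,0.042,3],[0.26,-0.86,-0.35,0.04,0.107,0.042,3],[0.26,-0.86,-0.35,0.04,0.107,0.042,3],[0.26,-0.86,-0.35,0.04,0.107,0.042,3],[0.26,-0.86,-0.35,0.04,0.107,0.042,3],[0.26,-0.86,-0.35,0.04,0.107,0.042,3],[0.26,-0.86,-0.35,0.04,0.107,0.042,3],[0.26,-0.86,-0.35,0.04,0.107,0.042,3],[0.26,-0.86,-0.35,0.04,0.107,0.042,3],[0.26,-0.86,-0.35,0.04,0.107,0.042,3],[0.26,-0.86,-0.35,0.04,0.107,0.042,3],[0.26,-0.86,-0.35,0.04,0.107,0.042,3],[0.26,-0.86,-0.35,0.04,0.107,0.042,3],[0.26,-0.86,-0.35,0.04,0.107,0.042,3]]'
python3 - <<'E'
from h import *
A=axes(-87,0,1);print(pose(),monitor.read_state()["joints"]);plan(np.array([556,-20,300.]),A,9)
E
```

```text
[611.86   26.783 106.   ] [616.091 -67.956 106.   ] [500.084 -76.665 106.   ] [494.257  22.949 106.   ] [555.573 -23.722 106.   ]
plate [544.847 -21.29  146.   ] [612.555 -19.601 106.   ] [496.716 -26.373 106.   ]
 14 rows: cm [ 0.263 -0.936 -0.336] rad [0.042 0.107 0.042] | total mm 138.7790911546451 deg 98.16783033747154
time: 9.25
tool_pos: [537.2, 208.0, 258.7]
orientation: [-0.517, 0.518, -0.49, 0.473]
wrist_force: [-0.5, -0.0, 0.4]
gripper_width: 0.351
[[ -0.017  -0.072   0.997 537.159]
 [ -1.     -0.016  -0.018 207.99 ]
 [  0.017  -0.997  -0.072 258.727]
 [  0.      0.      0.      1.   ]] [ 0.194  0.09   1.754 -0.002  1.372  1.783]
 9 rows: cm [ 2.54  -0.442  0.157] rad [ 0.008 -0.008  0.002] | total mm 232.46061096716275 deg 5.818375920059036
```

```bash
python3 -m jog '[[0,-3,0,0,0,0,3],[2.7,-0.2,0.15,0.01,-0.009,0.002,3],[2.7,-0.2,0.15,0.01,-0.009,0.002,3],[2.7,-0.2,0.15,0.01,-0.009,0.002,3],[2.7,-0.2,0.15,0.01,-0.009,0.002,3],[2.7,-0.2,0.15,0.01,-0.009,0.002,3],[2.7,-0.2,0.15,0.01,-0.009,0.002,3],[2.7,-0.2,0.15,0.01,-0.009,0.002,3],[2.7,-0.2,0.15,0.01,-0.009,0.002,3],[0,0,0,0,0,0,3]]'
python3 - <<'E'
from h import *
A=axes(-87,0,1);print(pose());plan(np.array([556,-22,210.]),A,5)
c=cam("wrist");cv2.imwrite("pics/w3.png",c["img"]);print(proj(c,np.array([556,-22,146.])),proj(c,np.array([586,-20,146.])))
E
```

```text
time: 10.08
tool_pos: [540.3, -27.4, 285.0]
orientation: [0.516, -0.498, 0.482, -0.503]
wrist_force: [-0.6, 0.7, 0.3]
gripper_width: 0.356
[[  0.038  -0.029   0.999 540.341]
 [ -0.999   0.003   0.038 -27.407]
 [ -0.004  -1.     -0.029 285.011]
 [  0.      0.      0.      1.   ]]
 5 rows: cm [-0.091  1.495  0.344] rad [ 0.006 -0.003 -0.001] | total mm 76.81883229580556 deg 1.8799882224384323
(np.float64(317.9879844764542), np.float64(169.0998158979557)) (np.float64(316.96264587344314), np.float64(138.8349686949641))
```

View pics/w3.png

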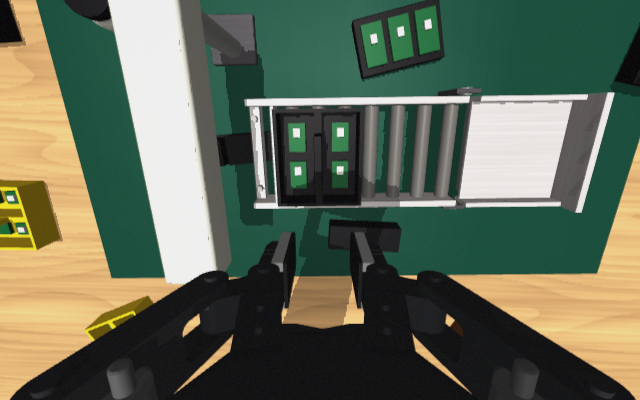

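The wrist view confirms the plate as a dark strip at column 319 (predicted 318), with the wedge block at (235,148) and the bar clear to the left. I'll go down straddling the plate.

```bash
python3 -m jog '[[-0.25,2,0.8,0.01,-0.01,0,3],[-0.25,2,0.8,0.01,-0.01,0,3],[-0.1,2,0,0,0,0,3],[0,2,0,0,0,0,3],[0,0,0,0,0,0,3]]'
python3 - <<'E'
from h import *
A=axes(-87,0,1);print(pose());plan(np.array([556,-22,120.]),A,5)
c=cam("wrist");cv2.imwrite("pics/w4.png",c["img"]);print(proj(c,np.array([556,-22,146.])))
E
```

```text
time: 10.55
tool_pos: [550.5, -18.0, 195.2]
orientation: [0.515, -0.495, 0.479, -0.51]
wrist_force: [-0.6, 0.5, -0.3]
gripper_width: 0.351
[[  0.052  -0.021   0.998 550.53 ]
 [ -0.999   0.01    0.052 -17.962]
 [ -0.011  -1.     -0.02  195.194]
 [  0.      0.      0.      1.   ]]
 5 rows: cm [0.096 1.502 0.123] rad [ 0.004 -0.    -0.002] | total mm 75.50119774981948 deg 1.308861185498862
(np.float64(328.875119685735), np.float64(209.16564692027518))
```

View pics/w4.png

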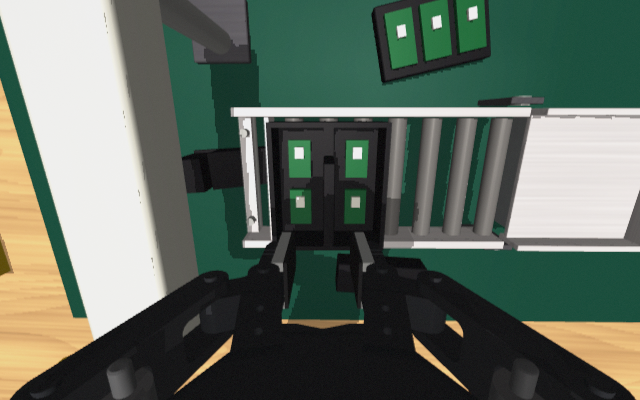

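The plate top is at column 329, rows 155–250, matching the prediction (329,209). The fingers straddle it at columns 285 and 365. I'll lower and push.

```bash
python3 -m jog '[[0.1,1.5,0.13,0.004,0,0,3],[0.1,1.5,0.13,0.004,0,0,3],[0.1,1.5,0.13,0.004,0,0,3],[0.1,1.5,0.1,0.004,0,0,2.6],[0.1,1.3,0.1,0.004,0,0,2.2],[0,0,0,0,0,0,2.2],[0,0,0,0,0,0,2.2]]'
python3 - <<'E'
from h import *
A=axes(-87,0,1);print(pose());plan(np.array([568.5,-272,120.]),A,20)
E
```

```text
time: 11.18
tool_pos: [559.9, -20.0, 128.5]
orientation: [-0.508, 0.487, -0.486, 0.518]
wrist_force: [0.1, 0.7, 0.8]
gripper_width: 0.255
[[  0.053   0.009   0.999 559.949]
 [ -0.999   0.011   0.053 -20.006]
 [ -0.01   -1.      0.009 128.468]
 [  0.      0.      0.      1.   ]]
 20 rows: cm [ 1.261  0.036 -0.024] rad [-0.     0.    -0.001] | total mm 252.2811974901891 deg 0.7963975799646283
```

```bash
python3 -m jog '[[0.3,0.6,0,0,0,0,2],[0.5,0,0,0,0,0,2],[0.8,0,0,0,0,0,2],[1.2,0,-0.02,0,0,0,2],[1.2,0,-0.02,0,0,0,2],[1.2,0,-0.02,0,0,0,2],[1.2,0,-0.02,0,0,0,2],[1.2,0,-0.02,0,0,0,2],[1.2,0,-0.02,0,0,0,2],[1.2,0,-0.02,0,0,0,2],[1.2,0,-0.02,0,0,0,2],[1.2,0,-0.02,0,0,0,2]]'
python3 - <<'E'
from h import *
import pickle
A=axes(-87,0,1);print(pose(),monitor.read_state()["wrist_force"]);plan(np.array([568.5,-272,122.]),A,12)
E
python3 lvl.py|tail -3
```

```text
time: 12.18
tool_pos: [568.2, -156.7, 127.1]
orientation: [-0.506, 0.484, -0.489, 0.52]
wrist_force: [0.1, 0.1, -0.4]
gripper_width: 0.236
[[   0.053    0.018    0.998  568.17 ]
 [  -0.999    0.009    0.053 -156.734]
 [  -0.008   -1.       0.019  127.052]
 [   0.       0.       0.       1.   ]] [ 0.096  0.146 -0.402]
 12 rows: cm [ 0.96   0.037 -0.048] rad [-0.002  0.    -0.001] | total mm 115.37671038590888 deg 1.1626432865555807
rail end [487.974  57.208  80.706] 2.3363207952678984 hinge [ 502.61  -230.544   86.607] 2.608788515220701 dz -5.900628875378175
side pred end 2.232812527895952 lifted fraction: median 1.0279628301201393 lsq 1.0811987680989419 ends [1.01 0.97 0.96 0.95 1.39 1.29 1.12 1.03]
top pred end 1.0706475032142717 lifted fraction: median 1.4691307391433601 lsq 1.5875341214601975 ends [1.   1.27 1.26 1.14 1.06 0.96 0.99 1.  ]
```

```bash
python3 -m jog '[[1,0.1,-0.05,-0.002,0,0,2],[1,0.1,-0.05,-0.002,0,0,2],[1,0.1,-0.05,-0.002,0,0,2],[1,0.1,-0.05,-0.002,0,0,2],[1,0.05,-0.05,-0.002,0,0,2],[1,0.05,-0.05,-0.002,0,0,2],[1,0,-0.05,-0.002,0,0,2],[1,0,-0.05,-0.002,0,0,2]]'
python3 -m jog '[[0.7,0,-0.05,0,0,0,2],[0.6,0,-0.05,0,0,0,2]]'|egrep "tool_pos|wrist"
python3 -m jog '[[0.5,0,-0.02,0,0,0,2],[0.5,0,-0.02,0,0,0,2]]'|egrep "tool_pos|wrist"
python3 -m jog '[[0.5,0,-0.02,0,0,0,2],[0.5,0,-0.02,0,0,0,2]]'|egrep "tool_pos|wrist"
python3 -m jog '[[0.5,0,-0.02,0,0,0,2],[0.5,0,-0.02,0,0,0,2]]'|egrep "tool_pos|wrist"
python3 - <<'E'
from h import *
A=axes(-87,0,1);print(pose());plan(np.array([568.5,-288,122.]),A,1)
E
```

```text
time: 12.95
tool_pos: [568.8, -240.8, 121.2]
orientation: [-0.51, 0.49, -0.483, 0.517]
wrist_force: [0.6, 4.6, 2.7]
gripper_width: 0.233
tool_pos: [568.6, -255.5, 121.2]
wrist_force: [0.6, 4.3, 2.5]
tool_pos: [568.5, -266.6, 121.0]
wrist_force: [-0.3, 2.7, 0.9]
tool_pos: [568.6, -277.0, 121.0]
wrist_force: [-0.6, 3.8, 1.7]
tool_pos: [568.9, -285.9, 121.1]
wrist_force: [0.0, 19.2, 7.3]
[[   0.052   -0.001    0.999  568.852]
 [  -0.998    0.022    0.052 -285.852]
 [  -0.022   -1.      -0.     121.055]
 [   0.       0.       0.       1.   ]]
 1 rows: cm [ 0.21  -0.099 -0.046] rad [ 0.    -0.    -0.022] | total mm 2.372434036542926 deg 1.2727156758858436
```

Contact with the end wall came at about the predicted spot (tool y −286, 19 N). I'll press once more, back off inside the gap, and lift.

```bash
python3 -m jog '[[0.4,0,0,0,0,0,2],[0.4,0,0,0,0,0,2]]'|egrep "tool_pos|wrist"
python3 -m jog '[[0,0,0,0,0,0,2],[-0.3,0,0,0,0,0,2.2],[-0.1,0,0,0,0,0,2.8],[0,0,0,0,0,0,2.8],[0,0,0,0,0,0,2.8]]'
python3 -m jog '[[0,-1,0,0,0,0,2.8],[0,-1.5,0,0,0,0,2.8],[0,-2.5,0,0,0,0,2.8],[0,-3,0,0,0,0,2.8],[0,-3,0,0,0,0,2.8],[0,-3,0,0,0,0,2.8],[0,-3,-1.5,0,0,0,2.8],[0,-3,-3,0,0,0,2.8],[0,0,-3.5,0,0,0,2.8],[0,0,-3.5,0,0,0,2.8],[0,0,-3,0,0,0,2.8],[0,0,0,0,0,0,2.8]]'
python3 lvl.py|tail -3
python3 - <<'E'
from h import *
import pickle
C={n:cam(n) for n in("top","side")};pickle.dump(C,open("c3.pkl","wb"))
im=np.vstack([cv2.resize(C["top"]["img"][110:210,230:480],None,fx=3,fy=3,interpolation=cv2.INTER_CUBIC),cv2.resize(C["side"]["img"][210:310,230:480],None,fx=3,fy=3,interpolation=cv2.INTER_CUBIC)])
cv2.imwrite("pics/c3.png",im)
for p in [(569,-330,66),(569,-230,106),(569,-330,106)]: print([np.round((np.array(proj(C["top"],np.array(p,float)))-[230,110])*3)])
E
```

```text
tool_pos: [568.7, -285.3, 120.8]
wrist_force: [-1.7, 15.5, 7.6]
time: 14.2
tool_pos: [567.7, -283.5, 119.3]
orientation: [-0.505, 0.499, -0.475, 0.521]
wrist_force: [0.3, -0.8, 2.0]
gripper_width: 0.33
time: 15.2
tool_pos: [419.6, -305.1, 337.6]
orientation: [-0.508, 0.494, -0.48, 0.517]
wrist_force: [0.4, -0.1, 0.7]
gripper_width: 0.328
rail end [487.847  57.085  80.861] 2.3862882572501567 hinge [ 569.416 -250.85   -96.003] 61.95618748362638 dz 176.863760657657
side pred end 2.232812527895952 lifted fraction: median 1.2015712815555357 lsq 1.27960576566854 ends [1.01 0.97 0.96 0.95 1.39 1.29 1.12 1.02]
top pred end 1.0706475032142717 lifted fraction: median 1.1272706517736695 lsq 1.4299032955042446 ends [0.29 0.88 1.26 1.13 1.04 0.94 0.97 0.98]
[array([665., 168.])]
[array([568., 160.])]
[array([677., 157.])]
```

View pics/c3.png

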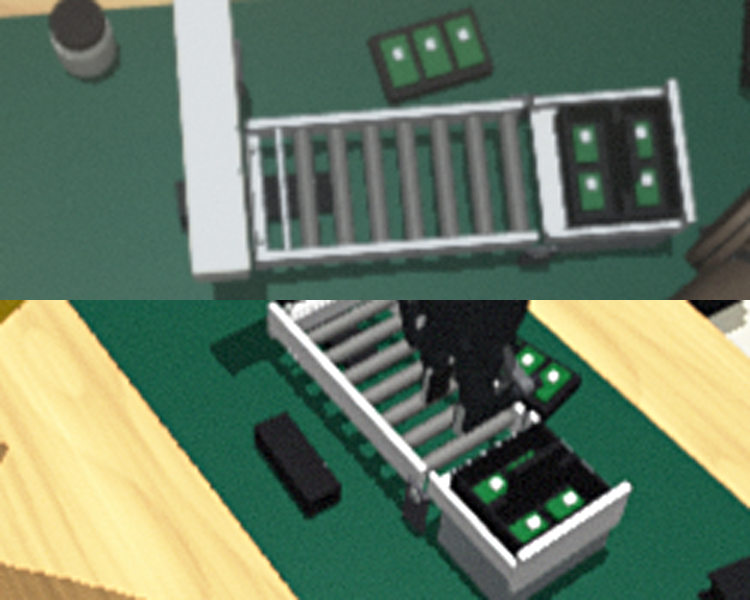

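The final view shows the tray fully in the bay against the end wall: its outer edge is at about 678 in the top crop, predicted 677. The bed is level and the wedge is still under the foot. The jar, carrier and spacer have not moved, and the hand is clear. Handing in.

```bash
python3 -c "
from h import *
print(monitor.read_state()['joint_velocities'].round(3)); print(robot.hand_in())"
```

```text
[ 0.013  0.025 -0.001 -0.     0.001 -0.   ]
the job is handed in; nothing more can be done
None
```

The job is done and handed in at about 15 s on the robot clock. No verdict was reported.

I gripped the wedge's block with the hand leaning back about 43°. I pushed the wedge under the foot bar until the bed was level, using about 17–19 N, then released it. With the fingers loosely around its grip plate, I pushed the tray along the rollers until it met the end wall at about 19 N, backed off and lifted clear.

**Level:**
- Tracking the rail edge in both cameras after release gave 1.02–1.07 of the full lift.
- Wedge travel from first contact gave about 1.01, so I judge the bed level to within about 1 mm at its free end.
- Triangulating the rail end disagreed: it read about 2 mm high (0.007 rad). I gave it less weight because it rests on hand-picked corner pixels.
- After the tray push, the rail-end reading had not changed. The wider rail tracking was no longer usable because the tray had left the rollers.

**Tray home:** The tool stopped at y −286 mm against −287 expected. The last picture shows the tray at the end wall with its outer edge where predicted.

**Other items:** I saw no contact with the air bar. The jar, carrier and spacer looked unmoved. The highest wrist force I read was about 20 N.

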